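Load the setting stand with ring moulds and level it under pressure

TASK

Get the setting stand ready for filling: stand the middle-sized ring mould in the wide recess of its wooden deck and the smallest one in the narrow recess, upright and down on the recess floor, and let go of them. Then grip the stand's black knob from above, press it down until its sprung foot is fully squashed and, still pressing, turn the knob until the bubble in the spirit level lies between the two lines. Finish while still gripping the knob and pressing the foot fully down with the bubble centred; leave the largest mould, the honey jar, the kitchen timer and the lemon where they are.

Things in the scene. Friction and masses are not known exactly. Their poses are not given: they have to be found in the camera images.
- stand: Steel frame of the setting stand, fixed. Origin on the table under the middle of its deck, z up; own x points away from the robot and y to its left at yaw 0. Deck: maple board 160 (x) by 260 (y) by 14 mm, top about 54 mm above the table, starts up to 0.04 rad out of level; hinged along x at own y = +110 mm, 36 mm up; at y = -95 mm carried by a screw, knob on top, sprung foot below.
- wide_recess (a point): Centre of the mouth, at deck-top height, of the wide round recess: 64 mm diameter, 8 mm deep, at own (25, 85) mm of the stand. z points out of the deck.
- narrow_recess (a point): Centre of the mouth, at deck-top height, of the narrow round recess: 54 mm diameter, 8 mm deep, at own (25, -5) mm of the stand. z points out of the deck.
- middle_mould: Middle-sized plain metal ring mould, 57 mm outside diameter at the foot, 59 mm at the rim, 52 mm tall (the tallest of the three), 70 g; origin at the centre of its underside, z up. Fits the wide recess.
- small_mould: Smallest plain metal ring mould, 47 mm outside diameter at the foot, 49 mm at the rim, 35 mm tall, 70 g; origin at the centre of its underside, z up. Fits the narrow recess.
- large_mould: Bystander: largest plain metal ring mould, 69 mm diameter, 45 mm tall; origin at the centre of its underside. It fits no recess.
- knob: Black round knurled knob, 40 mm diameter, 36 mm tall, on a neck 12 mm above the deck, at own (0, -95) mm of the stand; origin at the centre of its underside. Grip it firmly, at any yaw: stiff (0.3 N m), stays put. Clockwise from above raises this end of the deck: 0.04 rad of tilt, 8 mm of knob height, per rad; the hand must follow. With the foot squashed it starts 0.4 to 1.3 rad from level.
- knob_top (a point): Centre of the knob's top face, about 102 mm above the table.
- sprung_foot (a joint): How far the sprung foot is squashed, as a turn of the deck on its hinge in rad: 0 = sprung up, 0.025 = fully squashed, against its stop. The knob sinks about 5 mm over this travel; it gives at about 3 N on the knob and meets the stop at about 6 N; 10 to 20 N holds it there. It springs back when let go.
- vial_mid (a point): Middle of the spirit level, half-way between its two black lines, on the deck's top in front of the recesses, at own (-58, 35) mm of the stand. Its y runs along the vial in the stand's y direction (away from the knob).
- bubble_mid (a point): Centre of the white bubble, 25 mm long, in the green vial, 106 mm long; the lines are 34 mm apart. It floats to the higher end: 0.65 mm per mrad of deck tilt, so 26 mm per rad of knob turn, toward the knob for clockwise turns. It needs about a second to come to rest. Squashing the foot shifts it 16 mm away from the knob.
- jar: Bystander: honey jar, 66 mm diameter, 95 mm tall; origin at the centre of its underside.
- timer: Bystander: round kitchen timer, 67 mm diameter, 50 mm tall; origin at the centre of its underside.
- lemon: Bystander: lemon, 78 x 55 x 56 mm; origin at its underside.

How it is judged (in metres and radians):
On the way, in this order (a step that is already met when the one before it is completed fails the run):
1. both moulds stand in their recesses, released (z of middle_mould in the frame of wide_recess below -0.0055 m and horizontal distance between middle_mould and wide_recess below 0.005 m and angle between the z axis of middle_mould and the z axis of wide_recess, either way round below 0.08 rad and z of small_mould in the frame of narrow_recess below -0.0055 m and horizontal distance between small_mould and narrow_recess below 0.005 m and angle between the z axis of small_mould and the z axis of narrow_recess, either way round below 0.08 rad and contact force between the fingers and middle_mould below 0.1 N and contact force between the fingers and small_mould below 0.1 N), for 0.2 s.
2. the knob is gripped, the foot fully squashed and the bubble between the lines (value of joint sprung_foot above 0.021 rad and contact force between the fingers and knob above 2 N and y of bubble_mid in the frame of vial_mid between -0.0055 and 0.0055 m), for 0.3 s.
At the end, for the whole second after the job is handed in: Both moulds stand in their recesses (within 5 mm of the centre, at least 5.5 mm below the deck's top, upright in them to 0.08 rad) while the fingers grip the knob (over 2 N), the sprung foot is squashed past 0.021 of 0.025 rad, and the bubble's centre is within 5.5 mm of the middle of the level (all of step 2 and z of middle_mould in the frame of wide_recess below -0.0055 m and horizontal distance between middle_mould and wide_recess below 0.005 m and angle between the z axis of middle_mould and the z axis of wide_recess, either way round below 0.08 rad and z of small_mould in the frame of narrow_recess below -0.0055 m and horizontal distance between small_mould and narrow_recess below 0.005 m and angle between the z axis of small_mould and the z axis of narrow_recess, either way round below 0.08 rad); the arm keeps its last pose, push and grip.
It fails at once if the largest mould was moved over 40 mm (distance of large_mould from where it was at the start of the episode above 0.04 m).
It fails at once if the honey jar was moved over 40 mm (distance of jar from where it was at the start of the episode above 0.04 m).
It fails at once if the timer was moved over 40 mm (distance of timer from where it was at the start of the episode above 0.04 m).
It fails at once if the lemon was moved over 40 mm (distance of lemon from where it was at the start of the episode above 0.04 m).
It also fails if it takes over 72 s, if anything falls off the work surface, if the arm or the gripper's body presses on something with over 40 N, if the wrist force passes 120 N, or if a joint passes its speed limit or range.

ROBOT

A 6-joint arm with a two-finger parallel gripper is mounted at the origin on a cart in front of the work surface, level with it; the furniture and walls round the work are solid. World frame = base frame: x ahead of the robot, y to its left, z up, the work surface at z = 0. Lengths are in mm, angles in rad, forces in N, time in s.
With the tool pointing down it reaches from about 400 to 925 mm from the base axis. Payload 12.5 kg.
Tool frame: the origin (TCP) lies midway between the tips of the shut fingers; the grasp point (between the pads) lies 19 mm behind it; z points along the fingers, y is the line along which they close (so a half turn about z gives the same grasp; the last joint's range is limited). The gripper opens to 95 mm and grips with 3 to 60 N. Pads are 20 mm wide; open, the fingers measure 119 mm over their backs; the gripper's body (75 mm by 180 mm) begins 59 mm behind the grasp point.
Start: joints at [1.24, 0.491, 1.559, -0, 1.092, -0.106], TCP at [139.301, 609.296, 214.661] pointing down, gripper open.
Joint ranges: [-3.1, 3.1], [-0.84, 2.19], [0.05, 2.79], [-1.13, 4.28], [0.06, 2.93], [-2.69, 2.69]. Speed limits (rad/s): [2.22, 2.22, 2.79, 3.14, 3.14, 3.14].

INTERFACE

Orientations are given as [roll, pitch, yaw] about the fixed x, y, z axes, in that order (R = Rz(yaw) Ry(pitch) Rx(roll)).
In Python, from cell import env gives the robot as it stands.
- The arm moves only by the tool arm_command, never from a script. Its argument "targets" is a list of rows, each a list of 5 numbers: the shift along the tool's x, y, z in mm, then the turn about the tool's z in degrees, then the opening, from 0 (shut) to 1 (fully open). In form: [[tx, ty, tz, roll, fingers], ...]. A call has 1 to 5 rows; each row is the pose to reach, as a shift and turn from the pose commanded when the call began, along the tool's axes at that moment; what a row does not reach only later rows make up. A row lasts 1/10 s, in which the tool goes at most 50 mm and 8.59 degrees, less where a joint would pass 70% of its speed; a pose out of reach is approached as far as the arm can. A call with a gripper value outside its range is refused whole. The fingers move at their own pace and stop on an object; the grip force is fixed at half the most. Time passes only in rows, so rows that repeat a pose let the fingers close. It gives the time, the measured TCP pose, the force, the opening and the grip force at its end, in the units of the state.
- env.state(): the state, without advancing time (a new reading comes with each control period).
- env.read_camera(name): name is "scene" or "top" or "wrist"; returns a dict with "frame" (480x640x3 uint8, red, green, blue), "vertical_fov" (degrees; the focal length in pixels is half the picture's height over the tangent of half this angle, whatever the lens; pixels are square), "cx", "cy" (the principal point, pixels), "world_from_camera" (4x4, takes a point from camera to world coordinates); the wrist camera has in their place "hand_eye" (4x4, takes a point from camera to tool coordinates, whose origin is the TCP and whose axes are the flange's). Camera axes: x right, y down, z forward; pixel columns grow to the right and rows downward; lengths in mm; the calibration is good to about 2 mm. A picture is of the moment at which its call begins: read the wrist's pose just before it. There is no depth.
- env.job_done(): hands the job in; it is judged then, once.
The state is a dict: "t": time; "joints": joint angles; "qvel": joint speeds; "tau": joint torques, N m; "eef_pos": TCP position; "tcp_rot": TCP orientation; "ft_force": force on the tool from outside, world axes, zero at the start; "moment": the same for the moment, N m; "opening": opening from 0.0 (shut) to 1.0 (fully open); "grip_force": force on a finger pad.
Only numpy, scipy, OpenCV 4.12 (cv2) and the standard library are available. Lean on these libraries where they do the work, as an engineer would, in place of code of your own. Each camera call takes 0.05 s, during which the arm holds its last target. There are 200 camera calls.

## Working session

There is one attempt and no reset: what is moved stays moved. The work goes in short steps, Python scripts to look and compute and a tool call to move; the robot and the scene stay as the last step left them, time stands still between calls to the robot, and variables do not carry over. Pictures are saved under pics/ and viewed, at most 10 in all, crops included, and the job is handed in when it is done.

Besides the shell and the picture viewer there is one more tool, called after ">>>" as name(argument=value, ...), one argument or row to a line, values as JSON. arm_command: Moves the arm, as the interface text tells. Its arguments: {"type":"object","properties":{"targets":{"type":"array","items":{"type":"array","items":{"type":"number"}}}},"required":["targets"]}

```bash
ls; mkdir -p pics
cat > h.py <<'E'
import numpy as np, cv2
from scipy.spatial.transform import Rotation as R
from cell import env
def T_tool(s=None):
    s=s or env.state(); T=np.eye(4); T[:3,:3]=R.from_euler('xyz',s['tcp_rot']).as_matrix(); T[:3,3]=s['eef_pos']; return T
def cam(name):
    s=env.state(); c=env.read_camera(name)
    f=240/np.tan(np.radians(c['vertical_fov'])/2)
    T=np.array(c['world_from_camera']) if name!='wrist' else T_tool(s)@np.array(c['hand_eye'])
    return dict(im=cv2.cvtColor(c['frame'],cv2.COLOR_RGB2BGR),f=f,cx=c['cx'],cy=c['cy'],T=T)
def ray(c,u,v,z):
    d=c['T'][:3,:3]@np.array([(u-c['cx'])/c['f'],(v-c['cy'])/c['f'],1]); o=c['T'][:3,3]
    return o+d*(z-o[2])/d[2]
def proj(c,p):
    q=np.linalg.inv(c['T'])@np.append(p,1); return c['f']*q[0]/q[2]+c['cx'],c['f']*q[1]/q[2]+c['cy']
E
python3 - <<'E'
from h import *
s=env.state(); print(s)
for n in('top','scene','wrist'):
    c=cam(n); cv2.imwrite(f'pics/{n}0.png',c['im']); print(n,c['f'],c['cx'],c['cy'],c['T'].round(3).tolist())
E
```

```text
pics
{'t': 0.0, 'joints': array([ 1.24041119e+00,  4.91570807e-01,  1.55948191e+00, -1.30385280e-05,
        1.09168480e+00, -1.05631084e-01]), 'qvel': array([ 3.16959579e-05, -6.68795654e-04, -1.07077679e-04, -4.92623392e-04,
        9.53059593e-04,  6.82368880e-04]), 'tau': array([-4.85470937e-04, -6.12648010e+01, -2.58184952e+01,  6.92013488e-02,
        4.82780510e-02, -1.49703887e-04]), 'eef_pos': array([139.20791536, 609.03690922, 214.04358025]), 'tcp_rot': array([-3.14045295e+00, -1.09209603e-04,  2.91684456e+00]), 'ft_force': array([0.43531656, 0.11086737, 0.78857041]), 'moment': array([-0.02590061,  0.02900547,  0.00489785]), 'grip_force': 0.0, 'opening': 1.0032184618778561}
top 437.6487038368128 316.78787721945736 234.1868084750929 [[0.026, -0.993, 0.114, 471.994], [-1.0, -0.027, -0.009, 132.573], [0.012, -0.114, -0.993, 1229.103], [0.0, 0.0, 0.0, 1.0]]
scene 444.864044269666 318.0741855502617 244.3164520937 [[0.908, -0.228, 0.35, 196.548], [-0.418, -0.482, 0.77, -727.755], [-0.007, -0.846, -0.534, 670.351], [0.0, 0.0, 0.0, 1.0]]
wrist 389.7533887492852 319.80867508531924 229.29379293080282 [[0.223, 0.942, 0.25, 68.243], [0.975, -0.215, -0.058, 625.136], [-0.001, 0.257, -0.966, 382.811], [0.0, 0.0, 0.0, 1.0]]
```

View pics/top0.png

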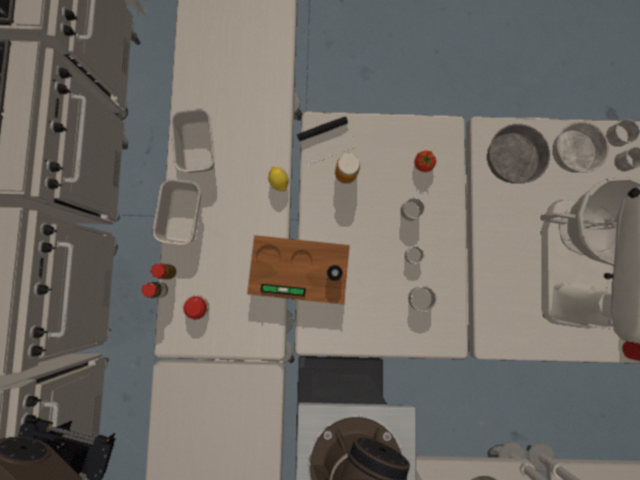

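View pics/scene0.png

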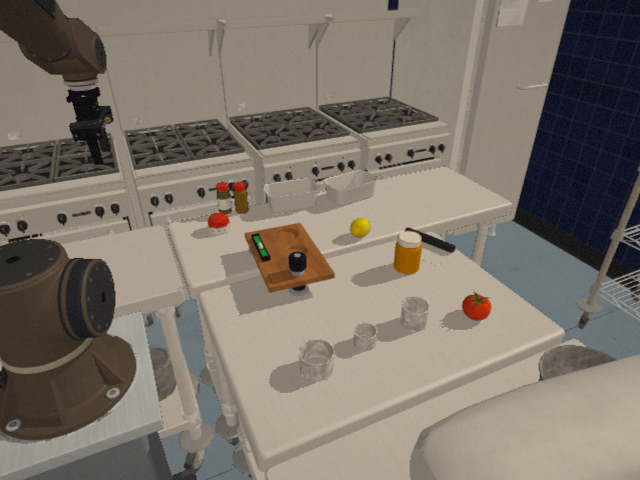

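Top view: stand at (300,270) with knob (335,272), vial (283,290); ring moulds at (412,209), (414,256), (422,298); jar (347,168), lemon (278,179), red timer (195,307). I'll zoom in for edges.

Run:
```python
from h import *
c=cam('top'); im=c['im']
cv2.imwrite('pics/crop1.png',cv2.resize(im[190:325,240:450],None,fx=3.8,fy=3.8,interpolation=cv2.INTER_CUBIC))
for n,u,v,z in(('mid?',412,209,52),('small?',414,256,35),('large?',422,298,45),('knob',335,272,102),('vial',283,290,56)):
    print(n,ray(c,u,v,z).round(0))
hsv=cv2.cvtColor(im,cv2.COLOR_BGR2HSV)
# deck wood mask
m=cv2.inRange(hsv,(3,90,60),(20,255,255)); m[:,:240]=0;m[:225]=0;m[315:]=0;m[:,360:]=0
r=cv2.minAreaRect(cv2.findNonZero(m)); b=cv2.boxPoints(r); print(b, [ray(c,*p,54).round(0) for p in b])
g=cv2.inRange(hsv,(45,100,40),(85,255,255));g[:,:240]=0; r=cv2.minAreaRect(cv2.findNonZero(g)); print(r,ray(c,*r[0],56))
```

```text
mid? [ 684. -137.   52.]
small? [ 556. -146.   35.]
large? [ 443. -166.   45.]
knob [505.  73. 102.]
vial [455. 208.  56.]
[[246.95888 293.89038]
 [253.18904 234.70409]
 [349.59454 244.85205]
 [343.36438 304.03833]] [array([443., 303.,  54.]), array([601., 293.,  54.]), array([581.,  32.,  54.]), array([422.,  46.,  54.])]
((282.593505859375, 289.5958557128906), (41.50265884399414, 6.55124568939209), 5.906141757965088) [456.26957011 208.62796443  56.        ]
```

View pics/crop1.png

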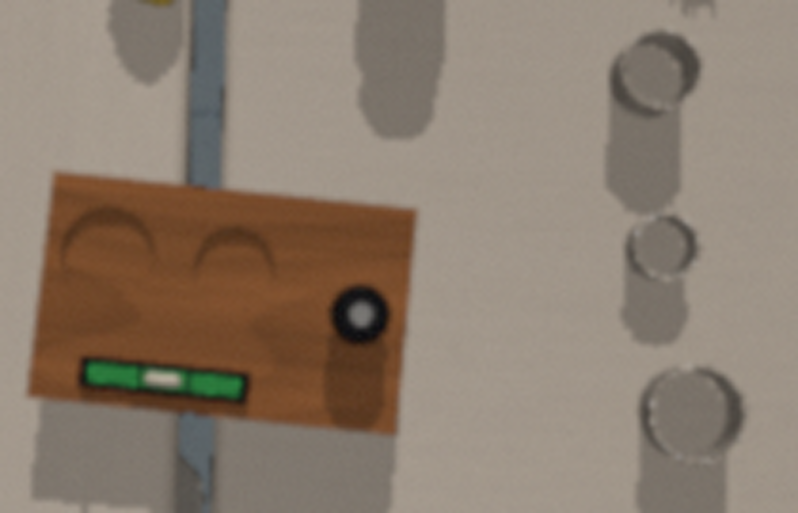

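>>> arm_command(
  targets=[
    [-472,-353,0,80,1],
    [-472,-353,0,80,1],
    [-472,-353,0,80,1],
    [-472,-353,0,80,1],
    [-472,-353,0,80,1],
  ],
)

```text
t: 0.7
eef_pos: [302.0, 417.1, 214.7]
tcp_rot: [3.141, -0.0, 2.161]
ft_force: [0.9, 0.3, 0.6]
opening: 1.0
grip_force: 0.0
```

```bash
cat >> h.py <<'E'
def go(x,y,z,psi=1.49):
    s=env.state(); T=T_tool(s); d=T[:3,:3].T@(np.array([x,y,z])-T[:3,3]); yaw=s['tcp_rot'][2]
    print('tool shift',d.round(1),'roll',np.degrees(yaw-psi).round(1),'| pos',s['eef_pos'].round(1),'yaw',yaw.round(3),'t',round(s['t'],2))
E
python3 -c "
from h import *
go(520,160,214)"
```

```text
tool shift [-334.9   38.1    0.7] roll 38.4 | pos [302.  417.1 214.7] yaw 2.161 t 0.7
```

>>> arm_command(
  targets=[
    [-335,38,0,38.4,1],
    [-335,38,0,38.4,1],
    [-335,38,0,38.4,1],
    [-335,38,0,38.4,1],
    [-335,38,0,38.4,1],
  ],
)

```text
t: 1.2
eef_pos: [464.9, 227.2, 214.8]
tcp_rot: [3.141, -0.0, 1.491]
ft_force: [0.6, 0.7, -0.0]
opening: 0.999
grip_force: 0.0
```

```bash
python3 -c "
from h import *
go(520,160,214)"
```

```text
tool shift [-62.5  60.3   0.8] roll 0.1 | pos [464.9 227.2 214.8] yaw 1.491 t 1.2
```

>>> arm_command(
  targets=[
    [-62,60,0,0,1],
    [-62,60,0,0,1],
    [-62,60,0,0,1],
    [-62,60,0,0,1],
  ],
)

```text
t: 1.6
eef_pos: [519.1, 162.1, 214.3]
tcp_rot: [-3.141, -0.0, 1.495]
ft_force: [0.8, 0.0, 1.9]
opening: 0.994
grip_force: 0.0
```

Run:
```python
from h import *
c=cam('wrist'); cv2.imwrite('pics/w1.png',c['im']); go(620,-140,200)
o=np.array([512,168]);a=-.08;M=np.array([[np.cos(a),-np.sin(a)],[np.sin(a),np.cos(a)]])
for n,x,y,z in(('wide',25,85,54),('narrow',25,-5,54),('knob',0,-95,102),('vial',-58,35,56),('c1',80,130,54),('c2',80,-130,54),('c3',-80,130,54),('c4',-80,-130,54)):
    print(n,np.round(proj(c,[*(o+M@[x,y]),z]),1))
```

```text
tool shift [-294.4  123.7   14.3] roll 0.4 | pos [518.6 162.8 214.4] yaw 1.496 t 1.65
wide [343. 102.]
narrow [341.  211.5]
knob [310.9 333.7]
vial [242.1 164.6]
c1 [415.2  41.2]
c2 [396.7 341.1]
c3 [208.4  40.3]
c4 [227.5 340.4]
```

View pics/w1.png

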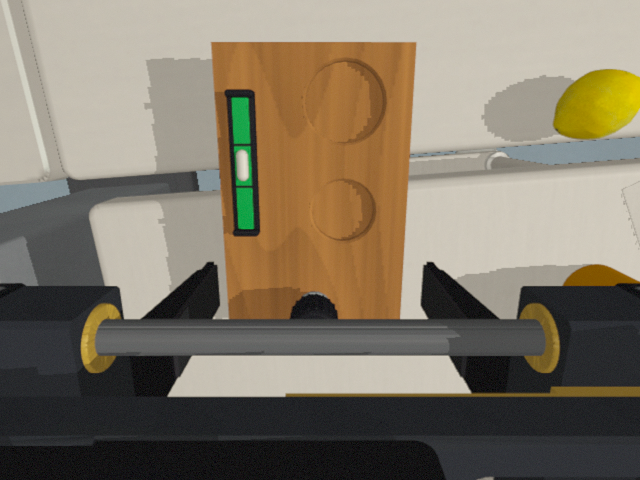

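The wrist view matches the projected stand to about 1 px: wide recess at (344,101), narrow at (342.5,210), vial (242,163), bubble near centre. Next, over the moulds.

>>> arm_command(
  targets=[
    [-325,105,14,0,1],
    [-325,105,14,0,1],
    [-325,105,14,0,1],
    [-325,105,14,0,1],
    [-325,105,14,0,1],
  ],
)

```text
t: 2.15
eef_pos: [578.0, -80.4, 204.6]
tcp_rot: [3.141, -0.0, 1.499]
ft_force: [1.1, 0.9, 0.9]
opening: 1.0
grip_force: 0.0
```

>>> arm_command(
  targets=[
    [-85,26,0,0,1],
    [-85,26,0,0,1],
    [-85,26,0,0,1],
    [-85,26,0,0,1],
  ],
)

```text
t: 2.55
eef_pos: [597.5, -165.9, 204.1]
tcp_rot: [-3.141, -0.001, 1.497]
ft_force: [-0.3, 0.3, 0.4]
opening: 0.998
grip_force: 0.0
```

Run:
```python
from h import *
c=cam('wrist'); cv2.imwrite('pics/w2.png',c['im']); go(684,-137,100)
for n,p in(('mid',(684,-137,52)),('small',(556,-146,35)),('large',(443,-166,45))): print(n,np.round(proj(c,p),1))
np.save('w2.npy',c,allow_pickle=True)
```

```text
tool shift [ 34.4  84.4 104.2] roll 0.4 | pos [ 597.4 -165.2  204.3] yaw 1.498 t 2.6
mid [423.5 172.1]
small [271.7 191. ]
large [143.3 225.2]
```

View pics/w2.png

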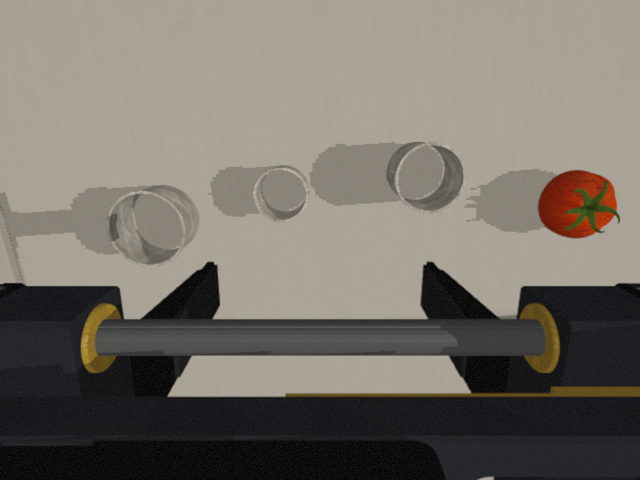

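Run:
```python
from h import *
c=np.load('w2.npy',allow_pickle=True).item(); im=c['im']; K=5
crop=cv2.resize(im[130:225,235:475],None,fx=3.33,fy=3.33,interpolation=cv2.INTER_CUBIC)
th=np.linspace(0,6.283,60)
for p,rf,rr,h in(((684,-137),28.5,29.5,52),((556,-146),23.5,24.5,35)):
    for r,z,col in((rf,0,(255,0,0)),(rr,h,(0,0,255))):
        q=np.array([proj(c,[p[0]+r*np.cos(t),p[1]+r*np.sin(t),z]) for t in th])
        cv2.polylines(crop,[np.int32((q-[235,130]+.5)*3.33)],True,col,1)
cv2.imwrite('pics/w2c.png',crop)
```

```text
(no output)
```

View pics/w2c.png

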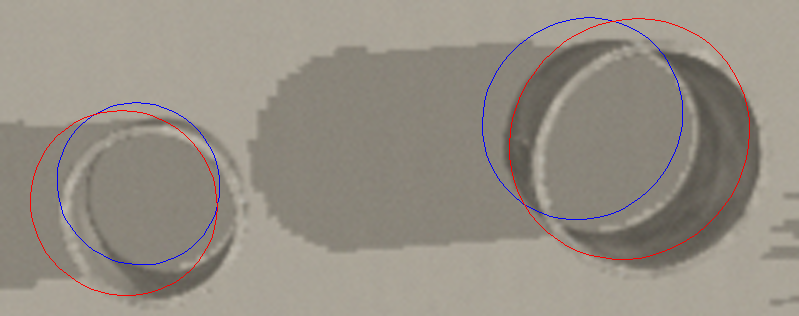

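Overlay shows middle rim centre at crop (646,156) and foot (602,135), about +18 px from the guess, so the mould is near (688,-141). The small one is about +28 px, so near (563,-147). I'll centre each ring by gripping it in two perpendicular directions.

>>> arm_command(
  targets=[
    [31,89,129,-90,1],
    [31,89,129,-90,1],
    [31,89,129,-90,1],
    [31,89,129,-90,1],
    [31,89,129,-90,1],
  ],
)

```text
t: 3.1
eef_pos: [688.5, -138.9, 72.7]
tcp_rot: [-3.14, -0.004, 2.256]
ft_force: [-0.5, 0.8, 0.1]
opening: 1.0
grip_force: 0.0
```

```bash
python3 -c "
from h import *
go(688,-141,75,3.06)"
```

```text
tool shift [-1.3 -1.8 -2.3] roll -46.0 | pos [ 688.5 -138.9   72.7] yaw 2.256 t 3.1
```

>>> arm_command(
  targets=[
    [-1,-2,-2,-46,1],
    [-1,-2,-2,-46,1],
    [-1,-2,-2,-46,1],
    [-1,-2,-2,-46,1],
    [-1,-2,-2,-46,1],
  ],
)

```text
t: 3.6
eef_pos: [687.7, -141.8, 77.8]
tcp_rot: [3.141, -0.0, 3.005]
ft_force: [-0.3, -0.6, -0.3]
opening: 1.0
grip_force: 0.0
```

>>> arm_command(
  targets=[
    [0,0,0,-2,1],
    [0,0,30,-2,1],
    [0,0,58,-2,1],
    [0,0,58,-2,1],
    [0,0,58,-2,1],
  ],
)

```text
t: 4.1
eef_pos: [687.9, -142.9, 20.0]
tcp_rot: [3.141, -0.0, 3.033]
ft_force: [0.0, -0.9, 0.1]
opening: 0.996
grip_force: 0.0
```

```bash
python3 -c "
from h import *
go(688,-141,16,3.06);c=cam('scene');cv2.imwrite('pics/s1.png',cv2.resize(c['im'][170:400,260:500],None,fx=2.5,fy=2.5))"
```

```text
tool shift [0.1 1.8 4. ] roll -1.5 | pos [ 687.9 -142.9   20. ] yaw 3.033 t 4.1
```

View pics/s1.png

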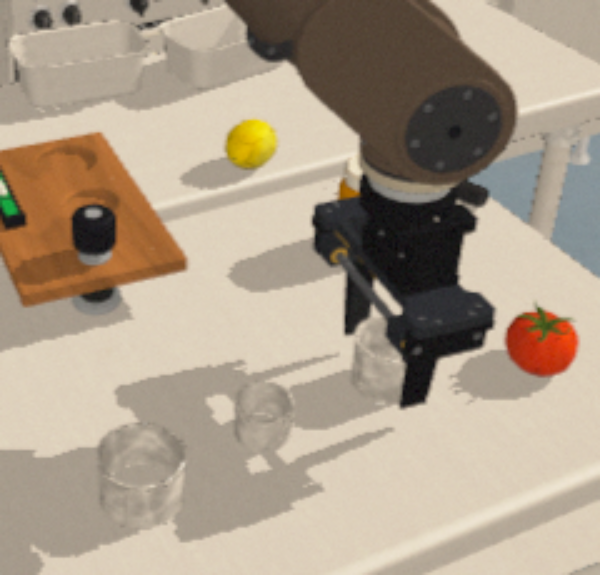

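The middle mould stands between the open fingers (scene crop, about (375,355)). I'll close to centre it, then open.

>>> arm_command(
  targets=[
    [0,0,2,0,0],
    [0,0,2,0,0],
    [0,0,2,0,0],
    [0,0,2,0,0],
    [0,0,2,0,0],
  ],
)

```text
t: 4.65
eef_pos: [687.8, -144.5, 17.6]
tcp_rot: [3.141, 0.0, 3.031]
ft_force: [0.4, -0.2, 0.4]
opening: 0.639
grip_force: 0.4
```

>>> arm_command(
  targets=[
    [0,0,0,0,0],
    [0,0,0,0,0],
    [0,0,0,0,0],
  ],
)

```text
t: 4.95
eef_pos: [687.9, -144.5, 17.5]
tcp_rot: [3.142, 0.0, 3.031]
ft_force: [0.3, 0.7, 2.6]
opening: 0.594
grip_force: 30.0
```

>>> arm_command(
  targets=[
    [0,0,0,0,1],
    [0,0,0,0,1],
    [0,0,0,0,1],
    [0,0,0,0,1],
    [0,0,0,8,1],
  ],
)

```text
t: 5.45
eef_pos: [687.8, -144.5, 17.3]
tcp_rot: [3.142, -0.0, 2.891]
ft_force: [-0.0, 0.3, 0.1]
opening: 0.956
grip_force: 0.0
```

>>> arm_command(
  targets=[
    [0,0,0,80,1],
    [0,0,0,80,1],
    [0,0,0,80,1],
    [0,0,0,80,1],
    [0,0,0,80,1],
  ],
)

```text
t: 5.95
eef_pos: [687.8, -144.5, 17.3]
tcp_rot: [-3.142, -0.0, 2.136]
ft_force: [0.3, 0.7, 0.5]
opening: 1.0
grip_force: 0.0
```

>>> arm_command(
  targets=[
    [0,0,0,37,1],
    [0,0,0,37,1],
    [0,0,0,37,1],
    [0,0,0,37,1],
    [0,0,0,37,1],
  ],
)

```text
t: 6.45
eef_pos: [687.8, -144.4, 17.3]
tcp_rot: [-3.141, -0.0, 1.491]
ft_force: [-0.2, -0.0, -0.5]
opening: 0.999
grip_force: 0.0
```

```bash
python3 -c "
from h import *
go(688,-144.5,16,1.49)"
```

```text
tool shift [-0.   0.2  1.3] roll 0.0 | pos [ 687.8 -144.4   17.3] yaw 1.491 t 6.45
```

>>> arm_command(
  targets=[
    [0,0,0,0,0],
    [0,0,0,0,0],
    [0,0,0,0,0],
    [0,0,0,0,0],
    [0,0,0,0,0],
  ],
)

```text
t: 6.95
eef_pos: [687.9, -144.5, 17.4]
tcp_rot: [3.141, -0.0, 1.497]
ft_force: [0.6, -0.5, 0.8]
opening: 0.639
grip_force: 0.4
```

>>> arm_command(
  targets=[
    [0,0,0,0,0],
    [0,0,0,0,0],
    [0,0,0,0,0],
  ],
)

```text
t: 7.25
eef_pos: [687.9, -144.5, 17.4]
tcp_rot: [3.141, -0.0, 1.496]
ft_force: [1.7, -0.3, -0.5]
opening: 0.586
grip_force: 30.0
```

>>> arm_command(
  targets=[
    [0,0,-30,0,0],
    [0,0,-70,0,0],
    [0,0,-110,0,0],
    [0,0,-140,0,0],
    [0,0,-140,0,0],
  ],
)

```text
t: 7.75
eef_pos: [689.3, -144.9, 162.1]
tcp_rot: [3.135, 0.001, 1.496]
ft_force: [-0.5, 0.2, -0.8]
opening: 0.59
grip_force: 30.0
```

Run:
```python
from h import *
c=cam('wrist') if 0 else None
# refine recess centres from w1: rays need that pose; recompute from stored numbers
T=np.eye(4)
s=dict(tcp_rot=[-3.141,0,1.4955],eef_pos=[518.85,162.45,214.35])
cc=env.read_camera('wrist'); f=240/np.tan(np.radians(cc['vertical_fov'])/2)
c=dict(f=f,cx=cc['cx'],cy=cc['cy'],T=T_tool(s)@np.array(cc['hand_eye']))
print(ray(c,344,101,54),ray(c,342.5,210,54))
cv2.imwrite('pics/w3.png',cv2.cvtColor(cc['frame'],cv2.COLOR_RGB2BGR))
go(544,251,157)
```

```text
[544.28542045 251.81486854  54.        ] [537.70853061 162.63974774  54.        ]
tool shift [ 383.7 -173.5    1.6] roll 0.4 | pos [ 688.4 -144.6  159.4] yaw 1.496 t 7.8
```

>>> arm_command(
  targets=[
    [384,-173,0,0,0],
    [384,-173,0,0,0],
    [384,-173,0,0,0],
    [384,-173,0,0,0],
    [384,-173,0,0,0],
  ],
)

```text
t: 8.3
eef_pos: [600.7, 92.1, 155.8]
tcp_rot: [-3.139, 0.0, 1.496]
ft_force: [0.6, 0.7, -0.3]
opening: 0.59
grip_force: 30.0
```

```bash
python3 -c "
from h import *
go(544,251.5,157)"
```

```text
tool shift [154.7 -68.5  -1. ] roll 0.3 | pos [600.7  92.1 155.8] yaw 1.496 t 8.3
```

>>> arm_command(
  targets=[
    [155,-68,0,0,0],
    [155,-68,0,0,0],
    [155,-68,0,0,0],
    [155,-68,0,0,0],
    [155,-68,40,0,0],
  ],
)

```text
t: 8.8
eef_pos: [546.5, 253.6, 119.5]
tcp_rot: [3.136, -0.003, 1.5]
ft_force: [0.8, -0.3, -1.5]
opening: 0.59
grip_force: 30.0
```

```bash
python3 -c "
from h import *
go(544,251.5,76);c=cam('wrist');cv2.imwrite('pics/w4.png',c['im'])"
```

```text
tool shift [-2.4 -2.6 43.5] roll 0.6 | pos [546.5 253.6 119.5] yaw 1.5 t 8.8
```

View pics/w4.png

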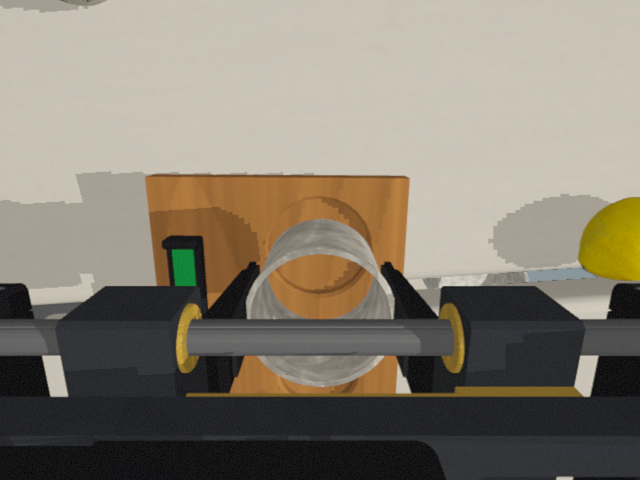

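Run:
```python
from h import *
c=cam('wrist')
s=env.state();z0=s['eef_pos'][2]-17.4; print(s['eef_pos'])
print('rim near',ray(c,320,385,z0+52),'L/R',ray(c,248,305,z0+52),ray(c,392,305,z0+52))
print('foot far',ray(c,320,220,z0))
print('recess far',ray(c,318,196,54),'L/R',ray(c,264,247,54),ray(c,372,247,54),'bot',ray(c,318,293,54),ray(c,318,293,46))
print('deck far edge',ray(c,155,177,54),ray(c,400,177,54))
```

```text
[543.1702609  249.9654613  112.64942878]
rim near [540.91071446 224.39422161 147.24942878] L/R [516.71987229 260.54700145 147.24942878] [569.97342006 256.85510618 147.24942878]
foot far [544.53700362 278.44753488  95.24942878]
recess far [543.48311139 282.97096131  54.        ] L/R [508.49956946 254.04278859  54.        ] [573.84416619 249.45202524  54.        ] bot [538.99210458 221.61386534  54.        ] [538.64931056 218.01569585  46.        ]
deck far edge [450.05554279 300.77998445  54.        ] [591.54251059 290.69487201  54.        ]
```

Run:
```python
from h import *
cc=env.read_camera('wrist'); s=env.state(); print(s['eef_pos'],s['tcp_rot'],s['t'])
f=240/np.tan(np.radians(cc['vertical_fov'])/2); S=dict(tcp_rot=[3.136,-.003,1.5],eef_pos=[546.5,253.6,119.5])
c=dict(f=f,cx=cc['cx'],cy=cc['cy'],T=T_tool(S)@np.array(cc['hand_eye'])); z0=102.1
print('rim near',ray(c,320,385,z0+52),'L/R',ray(c,248,305,z0+52),ray(c,392,305,z0+52))
print('foot far',ray(c,320,220,z0))
print('recess far',ray(c,318,196,54),'L/R',ray(c,264,247,54),ray(c,372,247,54),'bot',ray(c,318,293,54))
print('deck far edge',ray(c,155,177,54),ray(c,400,177,54))
im=cv2.cvtColor(cc['frame'],cv2.COLOR_RGB2BGR); cv2.imwrite('pics/w5.png',im)
```

```text
[544.49794703 249.73055264 114.88240863] [-3.13588437e+00  2.36953274e-03  1.49660107e+00] 8.95
rim near [543.73223215 225.76977978 154.1       ] L/R [519.25090258 262.35679684 154.1       ] [573.16358791 258.3937292  154.1       ]
foot far [547.93658906 280.7418065  102.1       ]
recess far [547.2717298  284.37311501  54.        ] L/R [511.07942537 254.45857679  54.        ] [578.86305037 249.54182983  54.        ] bot [542.69943947 220.80962841  54.        ]
deck far edge [450.6854235  302.84421007  54.        ] [597.28132921 292.36853159  54.        ]
```

>>> arm_command(
  targets=[
    [2,0,20,0,0],
    [2,0,38,0,0],
    [2,0,38,0,0],
    [2,0,38,0,0],
    [2,0,38,0,0],
  ],
)

```text
t: 9.45
eef_pos: [547.0, 252.0, 80.7]
tcp_rot: [3.14, -0.001, 1.496]
ft_force: [-0.0, 0.2, 0.0]
opening: 0.588
grip_force: 30.0
```

```bash
python3 -c "
from h import *
go(544.5,252,63)"
```

```text
tool shift [-0.2 -2.5 17.7] roll 0.3 | pos [547.  252.   80.7] yaw 1.496 t 9.45
```

>>> arm_command(
  targets=[
    [0,-2.5,4,0,0],
    [0,-2.5,8,0,0],
    [0,-2.5,12,0,0],
    [0,-2.5,16,0,0],
    [0,-2.5,16,0,0],
  ],
)

```text
t: 9.95
eef_pos: [543.9, 252.3, 63.2]
tcp_rot: [-3.141, 0.0, 1.496]
ft_force: [-0.8, -0.0, 0.8]
opening: 0.592
grip_force: 30.0
```

```bash
python3 -c "
from h import *
go(544.5,252,63); print(env.state()['ft_force'])"
```

```text
tool shift [-0.3  0.7  0.2] roll 0.4 | pos [543.9 252.3  63.2] yaw 1.496 t 9.95
[-0.75864541 -0.03511222  0.76855577]
```

>>> arm_command(
  targets=[
    [0,0,0.5,0,0],
    [0,0,0.5,0,0.85],
    [0,0,0.5,0,0.85],
    [0,0,0.5,0,0.85],
    [0,0,0.5,0,0.85],
  ],
)

```text
t: 10.45
eef_pos: [543.8, 252.4, 62.8]
tcp_rot: [-3.142, -0.0, 1.496]
ft_force: [-0.1, 0.0, -0.9]
opening: 0.835
grip_force: 0.0
```

>>> arm_command(
  targets=[
    [0,0,-20,0,0.85],
    [0,0,-60,0,0.9],
    [0,0,-100,0,1],
    [-40,0,-100,0,1],
    [-80,0,-100,0,1],
  ],
)

```text
t: 10.95
eef_pos: [537.9, 172.4, 164.0]
tcp_rot: [3.139, -0.001, 1.498]
ft_force: [1.1, -0.5, 0.3]
opening: 0.997
grip_force: 0.0
```

```bash
python3 -c "
from h import *
go(563,-147.5,163); c=cam('wrist');cv2.imwrite('pics/w6.png',c['im'])
print(ray(c,344,101,54))
for p in ([544.3,251.8,54],[544.3,251.8,98]): print(proj(c,p))"
```

```text
tool shift [-317.2   48.2    0.9] roll 0.5 | pos [537.9 172.4 164. ] yaw 1.498 t 10.95
[560.29002551 259.15753004  54.        ]
(np.float64(321.3364755323758), np.float64(114.00608405959008))
(np.float64(321.8202404834109), np.float64(111.75341328862557))
```

>>> arm_command(
  targets=[
    [-317,48,0,-40,1],
    [-317,48,0,-40,1],
    [-317,48,0,-40,1],
    [-317,48,0,-40,1],
    [-317,48,0,-40,1],
  ],
)

```text
t: 11.5
eef_pos: [555.5, -57.8, 162.9]
tcp_rot: [3.141, 0.0, 2.189]
ft_force: [0.2, 0.2, 0.3]
opening: 1.0
grip_force: 0.0
```

```bash
python3 -c "
from h import *
go(563,-147.5,75,3.06)"
```

```text
tool shift [-77.4 -45.9  87.9] roll -49.9 | pos [555.5 -57.8 162.9] yaw 2.189 t 11.5
```

>>> arm_command(
  targets=[
    [-77,-46,88,-50,1],
    [-77,-46,88,-50,1],
    [-77,-46,88,-50,1],
    [-77,-46,88,-50,1],
    [-77,-46,88,-50,1],
  ],
)

```text
t: 12.0
eef_pos: [561.8, -146.2, 73.8]
tcp_rot: [3.141, -0.002, 2.938]
ft_force: [-0.1, 0.1, 0.7]
opening: 0.999
grip_force: 0.0
```

```bash
python3 -c "
from h import *
go(563,-147.5,13,3.06)"
```

```text
tool shift [-1.5 -1.  60.8] roll -7.0 | pos [ 561.8 -146.2   73.8] yaw 2.938 t 12.0
```

>>> arm_command(
  targets=[
    [-1.5,-1,15,-7,1],
    [-1.5,-1,40,-7,1],
    [-1.5,-1,61,-7,1],
    [-1.5,-1,61,-7,1],
    [-1.5,-1,61,-7,0],
  ],
)

```text
t: 12.5
eef_pos: [563.6, -146.8, 14.0]
tcp_rot: [3.141, -0.0, 3.055]
ft_force: [-0.1, 0.5, 0.5]
opening: 0.957
grip_force: 0.0
```

>>> arm_command(
  targets=[
    [0,0,0,0,0],
    [0,0,0,0,0],
    [0,0,0,0,0],
    [0,0,0,0,0],
    [0,0,0,0,0],
  ],
)

```text
t: 13.0
eef_pos: [563.6, -146.8, 14.1]
tcp_rot: [-3.142, 0.0, 3.055]
ft_force: [-0.2, -0.2, -0.3]
opening: 0.553
grip_force: 0.1
```

>>> arm_command(
  targets=[
    [0,0,0,0,0],
    [0,0,0,0,0],
    [0,0,0,0,0],
    [0,0,0,0,0],
  ],
)

```text
t: 13.4
eef_pos: [563.7, -146.9, 14.0]
tcp_rot: [-3.141, 0.0, 3.056]
ft_force: [-0.7, -2.2, 2.9]
opening: 0.478
grip_force: 30.0
```

>>> arm_command(
  targets=[
    [0,0,0,0,1],
    [0,0,0,0,1],
    [0,0,0,0,1],
    [0,0,1,0,1],
    [0,0,1,8,1],
  ],
)

```text
t: 13.9
eef_pos: [563.5, -146.7, 12.6]
tcp_rot: [3.141, -0.0, 2.915]
ft_force: [-0.3, -0.9, 0.5]
opening: 0.841
grip_force: 0.0
```

>>> arm_command(
  targets=[
    [0,0,0,81,1],
    [0,0,0,81,1],
    [0,0,0,81,1],
    [0,0,0,81,1],
    [0,0,0,81,1],
  ],
)

```text
t: 14.4
eef_pos: [563.5, -146.7, 12.7]
tcp_rot: [-3.142, -0.0, 2.16]
ft_force: [0.4, -0.2, 0.4]
opening: 0.997
grip_force: 0.0
```

>>> arm_command(
  targets=[
    [0,0,0,39,1],
    [0,0,0,39,1],
    [0,0,0,39,1],
    [0,0,0,39,1],
    [0,0,0,39,1],
  ],
)

```text
t: 14.9
eef_pos: [563.5, -146.7, 12.7]
tcp_rot: [-3.141, -0.0, 1.479]
ft_force: [-0.4, -0.4, 1.0]
opening: 1.0
grip_force: 0.0
```

>>> arm_command(
  targets=[
    [0,0,0,0,0],
    [0,0,0,0,0],
    [0,0,0,0,0],
    [0,0,0,0,0],
    [0,0,0,0,0],
  ],
)

```text
t: 15.4
eef_pos: [563.5, -146.8, 12.8]
tcp_rot: [-3.142, -0.0, 1.486]
ft_force: [-0.3, 0.7, 0.4]
opening: 0.638
grip_force: 0.0
```

>>> arm_command(
  targets=[
    [0,0,0,0,0],
    [0,0,0,0,0],
    [0,0,0,0,0],
    [0,0,0,0,0],
    [0,0,0,0,0],
  ],
)

```text
t: 15.9
eef_pos: [563.6, -146.8, 12.9]
tcp_rot: [3.141, -0.0, 1.485]
ft_force: [-0.0, 0.4, 0.2]
opening: 0.479
grip_force: 30.0
```

```bash
python3 -c "
from h import *
go(538,162.5,150)"
```

```text
tool shift [ 306.   -51.9 -137.1] roll -0.3 | pos [ 563.6 -146.8   12.9] yaw 1.485 t 15.9
```

>>> arm_command(
  targets=[
    [0,0,-40,0,0],
    [0,0,-90,0,0],
    [0,0,-137,0,0],
    [50,-8,-137,0,0],
    [100,-17,-137,0,0],
  ],
)

```text
t: 16.4
eef_pos: [555.4, -46.9, 151.3]
tcp_rot: [3.139, 0.0, 1.482]
ft_force: [-0.9, 0.5, -1.0]
opening: 0.479
grip_force: 30.0
```

>>> arm_command(
  targets=[
    [206,-35,0,0,0],
    [206,-35,0,0,0],
    [206,-35,0,0,0],
    [206,-35,0,0,0],
    [206,-35,0,0,0],
  ],
)

```text
t: 16.9
eef_pos: [536.9, 165.3, 149.8]
tcp_rot: [-3.141, -0.001, 1.489]
ft_force: [0.3, -0.7, -1.7]
opening: 0.474
grip_force: 30.0
```

>>> arm_command(
  targets=[
    [0,0,0,0,0],
    [0,0,0,0,0],
    [0,0,0,0,0],
  ],
)

```text
t: 17.2
eef_pos: [538.2, 159.7, 149.8]
tcp_rot: [-3.141, 0.0, 1.484]
ft_force: [-0.3, -0.1, -0.9]
opening: 0.479
grip_force: 30.0
```

Run:
```python
from h import *
go(538,162.5,72)
c=cam('wrist'); s=env.state(); print(s['eef_pos'],s['tcp_rot'])
im=c['im'].copy(); th=np.linspace(0,6.28,60)
def circ(p,r,z,col):
    q=np.array([proj(c,[p[0]+r*np.cos(t),p[1]+r*np.sin(t),z]) for t in th]); cv2.polylines(im,[np.int32(q+.5)],True,col,1)
circ((538,162.5),27,54,(0,0,255)); circ((544.3,251.8),32,54,(0,0,255)); circ((544.3,251.8),29.5,98,(255,0,0))
cv2.imwrite('pics/w7.png',im)
```

```text
tool shift [ 2.8 -0.5 77.8] roll -0.4 | pos [538.2 159.7 149.8] yaw 1.484 t 17.2
[538.29766335 159.6932077  149.86935797] [-3.14151390e+00  5.31542982e-05  1.48330983e+00]
```

View pics/w7.png

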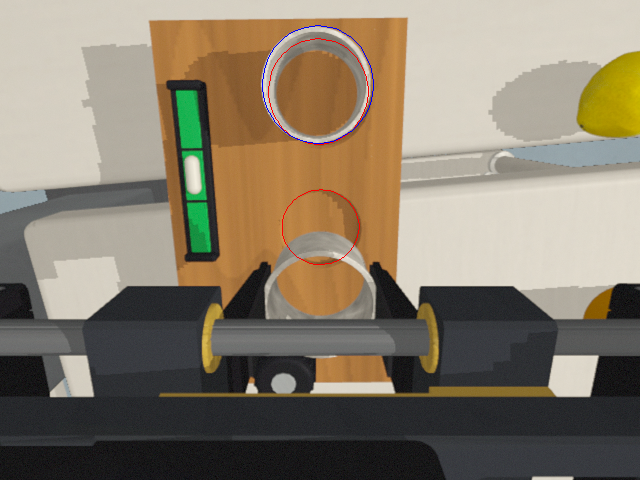

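The middle mould sits in the wide recess (rim matches overlay at (318,85)), and the narrow recess overlay fits at (321,227). The bubble at (193,174) is midway between the lines at rows 149 and 202. I'll lower the small mould.

>>> arm_command(
  targets=[
    [3,0,30,0,0],
    [3,0,60,0,0],
    [3,0,72,0,0],
    [3,0,72,0,0],
    [3,0,72,0,0],
  ],
)

```text
t: 17.75
eef_pos: [538.9, 163.7, 78.7]
tcp_rot: [3.141, -0.0, 1.484]
ft_force: [0.9, -0.2, -1.2]
opening: 0.474
grip_force: 30.0
```

```bash
python3 -c "
from h import *
go(538,162.5,59); print(env.state()['ft_force'])"
```

```text
tool shift [-1.3 -0.8 19.7] roll -0.3 | pos [538.9 163.7  78.7] yaw 1.484 t 17.75
[ 0.89721223 -0.15879264 -1.17592212]
```

>>> arm_command(
  targets=[
    [-1,-0.8,5,0,0],
    [-1,-0.8,9,0,0],
    [-1,-0.8,13,0,0],
    [-1,-0.8,17,0,0],
    [-1,-0.8,18,0,0],
  ],
)

```text
t: 18.25
eef_pos: [537.2, 163.2, 59.4]
tcp_rot: [-3.141, 0.0, 1.485]
ft_force: [-0.7, -0.8, -1.0]
opening: 0.476
grip_force: 30.0
```

```bash
python3 -c "
from h import *
go(538,162.5,59); print(env.state()['ft_force'])"
```

```text
tool shift [-0.6  0.8  0.4] roll -0.3 | pos [537.2 163.2  59.4] yaw 1.485 t 18.25
[-0.65465074 -0.77737874 -0.98329537]
```

>>> arm_command(
  targets=[
    [0.5,0,0.5,0,0.75],
    [0.5,0,0.5,0,0.75],
    [0.5,0,0.5,0,0.75],
    [0.5,0,0.5,0,0.75],
    [0.5,0,0.5,0,0.75],
  ],
)

```text
t: 18.75
eef_pos: [537.5, 163.7, 59.5]
tcp_rot: [3.141, -0.0, 1.485]
ft_force: [0.5, -0.0, 0.3]
opening: 0.747
grip_force: 0.0
```

>>> arm_command(
  targets=[
    [0,0,-20,0,0.75],
    [0,0,-60,0,0.9],
    [0,0,-90,0,1],
    [-40,-20,-90,0,1],
    [-80,-30,-90,0,1],
  ],
)

```text
t: 19.25
eef_pos: [499.8, 86.4, 150.3]
tcp_rot: [3.14, -0.0, 1.488]
ft_force: [0.7, -0.1, -0.6]
opening: 0.988
grip_force: 0.0
```

>>> arm_command(
  targets=[
    [0,0,0,0,1],
    [0,0,0,0,1],
    [0,0,0,0,1],
  ],
)

```text
t: 19.55
eef_pos: [501.2, 87.0, 149.5]
tcp_rot: [3.141, -0.0, 1.485]
ft_force: [0.9, 0.2, -0.8]
opening: 1.002
grip_force: 0.0
```

Run:
```python
from h import *
go(504.5,73,120,1.4)
c=cam('wrist'); im=c['im'].copy(); th=np.linspace(0,6.28,60)
def circ(p,r,z,col):
    q=np.array([proj(c,[p[0]+r*np.cos(t),p[1]+r*np.sin(t),z]) for t in th]); cv2.polylines(im,[np.int32(q+.5)],True,col,1)
circ((538,162.5),24.5,81,(255,0,0)); circ((544.3,251.8),29.5,98,(255,0,0)); circ((504.8,73.5),20,102,(0,0,255))
cv2.imwrite('pics/w8.png',im)
t=cam('top'); hsv=cv2.cvtColor(t['im'],cv2.COLOR_BGR2HSV); g=cv2.inRange(hsv,(45,100,40),(85,255,255));g[:,:240]=0; print('top green px',g.sum()/255)
```

```text
tool shift [-13.7   4.5  29.5] roll 4.9 | pos [501.2  87.  149.5] yaw 1.485 t 19.55
top green px 197.0
```

View pics/w8.png

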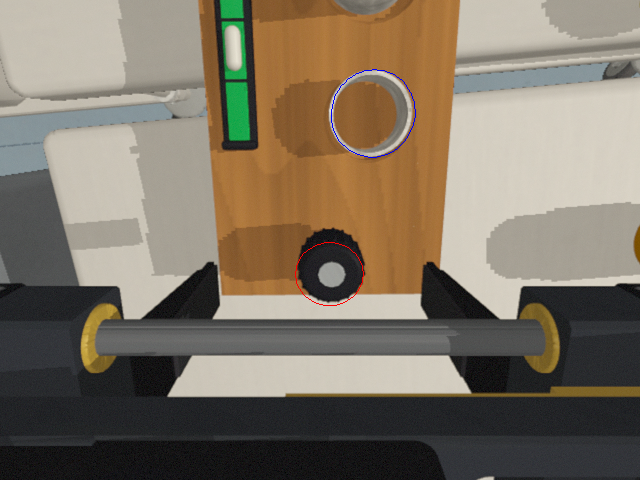

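Small mould seated (overlay matches at (372,113)); knob top at about (331,270), i.e. world (505,74.5). I'll descend and grip it.

>>> arm_command(
  targets=[
    [-12.2,4.8,20,5,1],
    [-12.2,4.8,30,5,1],
    [-12.2,4.8,50,5,1],
    [-12.2,4.8,77,5,1],
    [-12.2,4.8,77,5,1],
  ],
)

```text
t: 20.15
eef_pos: [503.0, 74.6, 69.9]
tcp_rot: [-3.136, 0.001, 1.4]
ft_force: [0.3, 0.5, -0.4]
opening: 0.998
grip_force: 0.0
```

>>> arm_command(
  targets=[
    [0,0,0,0,0],
    [0,0,0,0,0],
    [0,0,0,0,0],
    [0,0,0,0,0],
    [0,0,0,0,0],
  ],
)

```text
t: 20.65
eef_pos: [504.6, 74.0, 72.9]
tcp_rot: [3.141, -0.0, 1.398]
ft_force: [0.1, 0.2, 0.5]
opening: 0.632
grip_force: 0.0
```

>>> arm_command(
  targets=[
    [0,0,0,0,0],
    [0,0,0,0,0],
    [0,0,0,0,0],
    [0,0,0,0,0],
    [0,0,0,0,0],
  ],
)

```text
t: 21.15
eef_pos: [505.1, 73.7, 72.6]
tcp_rot: [3.14, -0.0, 1.398]
ft_force: [4.5, -3.3, 0.6]
opening: 0.415
grip_force: 30.0
```

```bash
cat >> h.py <<'E'
def bubble(name='wrist',z=60):
    c=cam(name); hsv=cv2.cvtColor(c['im'],cv2.COLOR_BGR2HSV)
    g=cv2.inRange(hsv,(45,100,40),(85,255,255)); g[300:]=0
    if name=='top': g[:,:240]=0; g[:,360:]=0
    if name=='scene': g[:,:235]=0; g[:,290:]=0; g[:220]=0
    if g.sum()<255*20: print(name,'no vial'); return
    P=cv2.findNonZero(g); r=cv2.minAreaRect(P); box=np.int32(cv2.boxPoints(r))
    m=np.zeros_like(g); cv2.fillPoly(m,[box],255)
    w=cv2.bitwise_and(cv2.inRange(hsv,(0,0,130),(180,90,255)),m)
    a=-.08; ax=np.array([-np.sin(a),np.cos(a)]); L=lambda q:[float(ax@ray(c,*p,z)[:2]) for p in q]
    o=np.array([512,168]); off=float(ax@o)+35
    gl=np.array(L(P[:,0]))-off; print(name,'green range',gl.min().round(1),gl.max().round(1),'npx',len(P))
    h,e=np.histogram(gl,bins=np.arange(-60,61,2)); print('profile',h.tolist())
    if w.any():
        n,lab,st,ce=cv2.connectedComponentsWithStats(w); k=1+np.argmax(st[1:,4]); q=cv2.findNonZero(np.uint8(lab==k))[:,0]; b=np.array(L(q))-off
        print('bubble',b.min().round(1),b.max().round(1),'mid',((b.min()+b.max())/2).round(1),'n',len(q))
E
python3 -c "
from h import *
for n in('wrist','top','scene'): bubble(n)
s=env.state(); print(s['eef_pos'],s['tcp_rot'],s['ft_force'],s['grip_force'])"
```

```text
wrist green range -53.6 -0.7 npx 3496
profile [0, 0, 0, 109, 143, 145, 145, 149, 149, 151, 153, 151, 154, 158, 158, 157, 158, 160, 163, 164, 166, 43, 168, 170, 143, 74, 53, 49, 48, 15, 0, 0, 0, 0, 0, 0, 0, 0, 0, 0, 0, 0, 0, 0, 0, 0, 0, 0, 0, 0, 0, 0, 0, 0, 0, 0, 0, 0, 0, 0]
bubble -10.8 -0.8 mid -5.8 n 569
top green range -54.2 56.1 npx 208
profile [0, 0, 1, 5, 6, 4, 4, 4, 6, 5, 5, 5, 7, 4, 5, 5, 6, 4, 4, 4, 6, 3, 3, 5, 3, 1, 0, 0, 0, 0, 0, 0, 0, 0, 0, 0, 1, 3, 4, 5, 7, 5, 4, 4, 6, 4, 4, 5, 7, 5, 5, 5, 6, 5, 4, 4, 6, 3, 1, 0]
bubble -10.9 13.4 mid 1.2 n 28
scene green range -46.1 56.5 npx 87
profile [0, 0, 0, 0, 0, 0, 1, 3, 2, 5, 2, 2, 3, 3, 3, 2, 2, 4, 2, 4, 2, 2, 3, 2, 1, 0, 2, 1, 0, 1, 0, 0, 1, 0, 1, 0, 1, 1, 0, 1, 0, 1, 2, 1, 3, 1, 2, 2, 1, 2, 1, 2, 2, 2, 2, 2, 1, 2, 1, 0]
bubble -3.1 17.5 mid 7.2 n 9
[505.08751511  73.77256256  72.55512469] [ 3.14019509e+00 -1.39244992e-04  1.39793012e+00] [ 4.55689668 -3.34995421  0.97812597] 29.999551098881057
```

>>> arm_command(
  targets=[
    [0,0,2,0,0],
    [0,0,4,0,0],
    [0,0,5,0,0],
    [0,0,5,0,0],
    [0,0,5,0,0],
  ],
)

```text
t: 21.8
eef_pos: [505.2, 73.1, 68.0]
tcp_rot: [3.14, 0.001, 1.398]
ft_force: [2.8, -11.6, 7.6]
opening: 0.415
grip_force: 30.0
```

```bash
python3 -c "
from h import *
for n in('wrist','top'): bubble(n)
s=env.state(); print(s['eef_pos'],s['tcp_rot'],s['ft_force'],s['grip_force'])"
```

```text
wrist green range -54.2 -2.7 npx 3852
profile [0, 0, 11, 145, 150, 151, 152, 154, 158, 157, 160, 163, 161, 164, 164, 167, 167, 169, 169, 172, 125, 95, 176, 178, 181, 178, 105, 62, 18, 0, 0, 0, 0, 0, 0, 0, 0, 0, 0, 0, 0, 0, 0, 0, 0, 0, 0, 0, 0, 0, 0, 0, 0, 0, 0, 0, 0, 0, 0, 0]
bubble -8.1 -2.8 mid -5.4 n 268
top green range -56.0 55.4 npx 212
profile [0, 0, 2, 5, 6, 4, 4, 4, 6, 5, 5, 5, 7, 4, 5, 5, 6, 4, 4, 4, 6, 3, 4, 5, 7, 4, 5, 3, 2, 0, 0, 0, 0, 0, 0, 0, 0, 0, 0, 0, 5, 5, 4, 4, 6, 4, 5, 5, 7, 5, 5, 5, 6, 5, 4, 4, 6, 3, 0, 0]
bubble -3.0 21.3 mid 9.1 n 29
[505.25743262  73.05729679  68.0576982 ] [3.13956839e+00 5.20843795e-04 1.39811773e+00] [  3.48950251 -11.1953292    7.78830097] 30.001717455888866
```

>>> arm_command(
  targets=[
    [-1,0,1,0,0],
    [-1.3,0,1.5,0,0],
    [-1.3,0,1.5,0,0],
    [-1.3,0,1.5,0,0],
    [-1.3,0,1.5,0,0],
  ],
)

```text
t: 22.4
eef_pos: [505.1, 72.5, 66.6]
tcp_rot: [3.139, -0.0, 1.398]
ft_force: [3.2, -4.3, 7.6]
opening: 0.414
grip_force: 30.0
```

```bash
python3 -c "
from h import *
for n in('wrist','top'): bubble(n)
s=env.state(); print(s['eef_pos'],s['tcp_rot'],s['ft_force'],s['grip_force'])" | grep -v prof
```

```text
wrist green range -54.4 -3.6 npx 4110
top green range -54.2 53.4 npx 207
bubble 5.2 29.5 mid 17.3 n 29
[505.15880895  72.5243269   66.54949428] [ 3.13931138e+00 -4.12591946e-04  1.39786695e+00] [ 2.68209765 -2.9411304   7.24155202] 30.00125749542576
```

>>> arm_command(
  targets=[
    [-0.3,0,1,0,0],
    [-0.3,0,1,0,0],
    [-0.3,0,1,0,0],
    [-0.3,0,1,0,0],
  ],
)

```text
t: 22.9
eef_pos: [505.2, 72.3, 65.7]
tcp_rot: [3.139, -0.001, 1.398]
ft_force: [3.4, -2.8, 10.6]
opening: 0.411
grip_force: 30.0
```

```bash
python3 -c "
from h import *
for n in('wrist','top'): bubble(n)
s=env.state(); print(s['eef_pos'],s['tcp_rot'],s['ft_force'],s['grip_force'])" | grep -v prof
```

```text
wrist green range -54.6 -4.1 npx 4117
top green range -56.0 53.4 npx 204
bubble 7.8 32.1 mid 19.9 n 30
[505.20479793  72.35135562  65.73494207] [ 3.13897241e+00 -5.81313959e-04  1.39795004e+00] [ 3.87172418 -2.73659883  9.47641431] 30.002197253597842
```

>>> arm_command(
  targets=[
    [0,0,1.5,0,0],
    [0,0,1.5,0,0],
    [0,0,1,4,0],
    [0,0,0.4,8,0],
    [0,0,0.4,8,0],
  ],
)

```text
t: 23.5
eef_pos: [505.3, 72.4, 65.7]
tcp_rot: [3.139, -0.001, 1.256]
ft_force: [3.3, -3.2, 14.1]
opening: 0.414
grip_force: 30.0
```

```bash
python3 -c "
from h import *
for n in('wrist','top'): bubble(n)
s=env.state(); print(s['eef_pos'],s['tcp_rot'],s['ft_force'],s['moment'],s['grip_force'])" | grep -v prof
```

```text
wrist green range -54.4 8.1 npx 4995
top green range -54.2 55.1 npx 206
bubble 10.4 34.7 mid 22.6 n 27
[505.44732682  72.34151994  65.74659411] [ 3.13833142e+00 -1.20427323e-03  1.25804495e+00] [ 2.2976789  -3.02241757 14.55804945] [-0.2831958  -0.19547957  0.00547494] 30.01363304152619
```

>>> arm_command(
  targets=[
    [0,0,-0.4,4,0],
    [0,0,-1,8,0],
    [0,0,-1.6,12,0],
    [0,0,-2.2,16,0],
    [0,0,-2.2,16,0],
  ],
)

```text
t: 24.1
eef_pos: [505.3, 72.7, 67.9]
tcp_rot: [3.139, -0.002, 0.977]
ft_force: [3.4, 0.8, 13.3]
opening: 0.411
grip_force: 30.0
```

>>> arm_command(
  targets=[
    [0,0,0,0,0],
    [0,0,0,0,0],
    [0,0,0,0,0],
    [0,0,0,0,0],
    [0,0,0,0,0],
  ],
)

```text
t: 24.6
eef_pos: [505.5, 72.6, 67.9]
tcp_rot: [3.139, -0.002, 0.979]
ft_force: [3.1, 0.2, 14.4]
opening: 0.412
grip_force: 30.0
```

```bash
python3 -c "
from h import *
for n in('wrist','top'): bubble(n)
s=env.state(); print(s['eef_pos'],s['tcp_rot'],s['ft_force'],s['moment'],s['grip_force'])" | grep -v prof
```

```text
wrist green range -54.2 38.5 npx 5112
bubble 1.7 27.9 mid 14.8 n 1547
top green range -56.3 55.4 npx 212
bubble 2.5 26.8 mid 14.7 n 31
[505.46044108  72.63219693  67.9212144 ] [ 3.13902263e+00 -2.36129675e-03  9.78732918e-01] [ 2.73784208  0.04610148 13.99308614] [ 0.20847202 -0.20323421 -0.00462071] 30.02145405218471
```

>>> arm_command(
  targets=[
    [0,0,-0.6,5,0],
    [0,0,-1.2,10,0],
    [0,0,-1.9,15,0],
    [0,0,-2.7,20,0],
    [0,0,-2.7,20,0],
  ],
)

```text
t: 25.2
eef_pos: [505.4, 73.1, 70.6]
tcp_rot: [3.14, -0.003, 0.627]
ft_force: [4.0, 5.1, 13.6]
opening: 0.413
grip_force: 30.0
```

>>> arm_command(
  targets=[
    [0,0,0,0,0],
    [0,0,0,0,0],
    [0,0,0,0,0],
    [0,0,0,0,0],
    [0,0,0,0,0],
  ],
)

```text
t: 25.7
eef_pos: [505.6, 73.0, 70.6]
tcp_rot: [3.14, -0.004, 0.629]
ft_force: [3.5, 5.0, 13.6]
opening: 0.415
grip_force: 30.0
```

```bash
python3 -c "
from h import *
for n in('wrist','top'): bubble(n)
s=env.state(); print(s['eef_pos'],s['tcp_rot'],s['ft_force'],s['moment'],s['grip_force'])" | grep -v prof
```

```text
wrist green range -53.4 16.6 npx 3167
bubble -6.0 15.5 mid 4.7 n 892
top green range -54.2 55.8 npx 210
bubble -5.7 18.6 mid 6.5 n 29
[505.59531746  73.00174449  70.61896898] [ 3.14016609 -0.00367789  0.62934066] [ 3.53195446  4.89356153 14.14171784] [ 0.82514876 -0.2856637  -0.09848428] 30.013132791646058
```

>>> arm_command(
  targets=[
    [0.2,-0.3,-0.6,4,0],
    [0.4,-0.6,-1.1,8,0],
    [0.4,-0.6,-1.7,13,0],
    [0.4,-0.6,-1.7,13,0],
    [0.4,-0.6,-1.7,13,0],
  ],
)

```text
t: 26.3
eef_pos: [505.6, 73.4, 72.4]
tcp_rot: [3.14, -0.004, 0.403]
ft_force: [4.3, 1.7, 13.5]
opening: 0.412
grip_force: 30.0
```

>>> arm_command(
  targets=[
    [0,0,0,0,0],
    [0,0,0,0,0],
    [0,0,0,0,0],
    [0,0,0,0,0],
    [0,0,0,0,0],
  ],
)

```text
t: 26.8
eef_pos: [505.6, 73.4, 72.3]
tcp_rot: [3.141, -0.004, 0.403]
ft_force: [3.7, 1.7, 14.6]
opening: 0.418
grip_force: 30.0
```

>>> arm_command(
  targets=[
    [0,0,0,0,0],
    [0,0,0,0,0],
    [0,0,0,0,0],
    [0,0,0,0,0],
    [0,0,0,0,0],
  ],
)

```text
t: 27.3
eef_pos: [505.6, 73.4, 72.4]
tcp_rot: [3.141, -0.004, 0.403]
ft_force: [3.6, 1.4, 13.6]
opening: 0.412
grip_force: 30.0
```

```bash
python3 -c "
from h import *
for n in('wrist','top'): bubble(n)
s=env.state(); print(s['eef_pos'],s['tcp_rot'],s['ft_force'],s['moment'],s['grip_force'])"
```

```text
wrist green range -50.8 16.8 npx 2218
profile [0, 0, 0, 0, 6, 40, 55, 60, 69, 77, 85, 92, 102, 107, 107, 111, 107, 109, 110, 109, 112, 51, 92, 113, 89, 43, 28, 27, 25, 27, 26, 26, 27, 26, 28, 30, 40, 53, 9, 0, 0, 0, 0, 0, 0, 0, 0, 0, 0, 0, 0, 0, 0, 0, 0, 0, 0, 0, 0, 0]
bubble -11.1 14.8 mid 1.9 n 1011
top green range -54.2 56.1 npx 210
profile [0, 0, 1, 4, 6, 4, 5, 5, 6, 5, 5, 5, 7, 4, 5, 5, 6, 4, 4, 4, 6, 3, 4, 5, 3, 1, 0, 0, 0, 0, 0, 0, 0, 0, 0, 0, 1, 4, 3, 5, 7, 4, 4, 4, 6, 4, 5, 5, 7, 5, 5, 5, 6, 5, 4, 4, 6, 3, 1, 0]
bubble -10.9 13.4 mid 1.2 n 28
[505.60062417  73.39323583  72.36845786] [ 3.14053166 -0.00379685  0.40282655] [ 4.31081588  1.53660415 13.68552691] [-0.0071213  -0.25345322 -0.04507235] 30.003329415130793
```

```bash
python3 -c "
from h import *
print(env.job_done())"
```

```text
the job is handed in; nothing more can be done
None
```

I handed the job in at about 27 s: both moulds were seated and released, and the knob was gripped at 30 N. The foot was pressed at about 14 N, and the bubble was within 2 mm of centre. The hand-in call returned no verdict.

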